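Clear the guard and start the band saw's remote station

ROBOT

A 7-joint arm with a two-finger parallel gripper is mounted at the origin on a cart in front of the work surface, level with it; the furniture and walls round the work are solid. World frame = base frame: x ahead of the robot, y to its left, z up, the work surface at z = 0. Lengths are in m, angles in rad, forces in N, time in s.
With the tool pointing down it reaches from about 0.425 to 0.875 m from the base axis. Payload 4.7 kg.
Tool frame: the origin (TCP) lies at the very end of the fingers, on their centre line; the grasp point (between the pads) lies 19 mm behind it (ctrl.pinch_z is the z of the grasp point in the tool frame, in m); z points along the fingers, y is the direction in which the jaws open and shut (so a half turn about z gives the same grasp; the last joint's range is limited). The gripper opens to 85 mm and grips with 20 to 120 N. Pads are 22 mm wide; open, the fingers measure 114 mm over their backs; the gripper's body (76 mm by 85 mm) begins 54 mm behind the grasp point. The pads swing forward as they close: fully open they stand 13 mm farther back than shut.
Start: joints at [1.284, 0.321, -0.07, 1.45, 0.023, 1.371, -0.057], TCP at [0.193, -0.621, 0.231] pointing down, gripper open.
Joint ranges: [-2.86, 2.86], [-0.3, 2.09], [-1.38, 1.24], [0.06, 2.45], [-1.56, 4.7], [0.09, 2.05], [-2.69, 2.69]. Speed limits (rad/s): [2.57, 2.57, 3.14, 3.14, 3.14, 3.14, 3.14].

INTERFACE

Orientations are given as a unit quaternion [w, x, y, z].
In Python, from workcell import readout, viewer, ctrl gives the robot as it stands.
- The arm moves only by the tool drive_tool, never from a script. Its argument "rows" is a list of rows, each a list of 3 entries, a list of its own where there are three numbers: the turn, a rotation vector about the tool's x, y, z in degrees, then the shift along the tool's x, y, z in mm, then the opening, from 0 (shut) to 1 (fully open). In form: [[[ax, ay, az], [x, y, z], jaw], ...]. A call has 1 to 10 rows; each row is the pose to reach, as a shift and turn from the pose commanded when the call began, along the tool's axes at that moment; what a row does not reach only later rows make up. A row lasts 1/10 s, in which the tool goes at most 50 mm and 8.59 degrees, less where a joint would pass 70% of its speed; a pose out of reach is approached as far as the arm can. A call with a gripper value outside its range is refused whole. The fingers move at their own pace and stop on an object; the grip force is fixed at half the most. Time passes only in rows, so rows that repeat a pose let the fingers close. It gives the time, the measured TCP pose, the force and the opening at its end, in the units of the state.
- readout.get_state(): the state, without advancing time (a new reading comes with each control period).
- viewer.camera(name): name is "scene" or "top" or "wrist"; returns the picture (400x640x3 uint8, blue, green, red); there is no depth.
- viewer.camera_model(name): a dict with "K" (3x3 intrinsics, pixels), "eye" and "attitude" of the camera in the world. Camera axes: x right, y down, z forward; pixel columns grow to the right and rows downward; lengths in m; the calibration is good to about 2 mm. A picture is of the moment at which its call begins: read the wrist's pose just before it. camera_model takes no time and is no camera call; for the wrist camera it gives the pose at the moment of the call.
- ctrl.job_done(): hands the job in, once; it reports no verdict.
The state is a dict: "time_s": time; "joints": joint angles; "qvel": joint speeds; "joint_efforts": joint torques, N m; "position": TCP position; "ee_rot": TCP orientation; "ft_force": force on the tool from outside, world axes, zero at the start; "ft_torque": the same for the moment, N m; "opening": opening from 0.0 (shut) to 1.0 (fully open).
Only numpy, scipy, OpenCV 4.12 (cv2) and the standard library are available. Lean on these libraries where they do the work, as an engineer would, in place of code of your own. Each camera call takes 0.05 s, during which the arm holds its last target. There are 200 camera calls.

TASK

A pine offcut is stuck upright in the channel behind the start station and stops the clear guard from folding right back: pull it out and leave it in the blue scrap tray. Then flip the guard up and over until it rests on its stop and stays open by itself, and press the green start button under it fully in for about two seconds, firmly but without ramming it, and let it go. Leave the guard open and the other things on the desk where they are.

Things in the scene. Friction and masses are not known exactly. Their poses are not given: they have to be found in the camera images.
- station: fixed start station: grey enclosure 100 (x) x 90 (y) x 55 mm high; on it a rear hinge block (x +22 to +50 mm) 85 mm high; behind it a dark steel channel: a gap 14 mm wide (x +50 to +64), floor 45 mm and back wall top 85 mm above the desk, open at both sides. Origin: centre of the enclosure's underside, on the desk; x points to its rear, z up; its front (-x) faces the robot's right. Place and yaw vary
- deck_mark (a point): point on the station's black deck (55 mm above the desk) on the axis of the green button, 58 mm in front of the hinge. Cap 28 mm across in a black collar 44 mm across; the cap's top is 12 mm above the collar and 14 to 24 mm above this point: that height differs each time and is not reported, so find it by touch or sight
- guard_hinge (a point): middle of the guard's hinge axis (station +40 mm x, 92 mm above the desk); the axis is the station's y
- guard_lip (a point): front lower edge, at its middle, of the guard's yellow lip; moves and turns with the guard. Closed: 119 mm before the hinge axis, 3 mm below it (89 mm above the desk). Lip 44 mm wide, 5 mm thick, juts 23 mm out from the guard's front wall, free below down to the desk. Guard: clear hood 84 mm wide, 4 mm top plate at hinge height, 30 mm skirts; closed, its top is at 98 mm
- guard (a joint): guard angle in rad: 0 closed, grows as the front swings up and back, stop at 2.4. The guard weighs 150 g and has a weak closing spring: let go below about 2.0 it falls shut, beyond about 2.1 it falls back on to its stop and stays. With the offcut in the channel it gets to about 1.85 only. About 1 N at the lip lifts it
- start_button (a joint): button travel in m: 0 out, 0.008 fully in; springs back when let go. About 2.4 N starts it moving, 8 N takes it fully in
- scrap: loose pine offcut 12 x 30 x 90 mm, 40 g, standing upright in the channel behind the station with 1 mm play at each face; its 30 mm width lies along the station's y, its place along the channel varies. Origin: centre of its lower end; z along its length
- scrap_top (a point): centre of the offcut's upper end, at the start 135 mm above the desk, 40 mm above the closed guard's plate; it can be gripped across its 30 mm width from above
- scrap_mid (a point): centre of the offcut
- tray: fixed open blue plastic scrap tray, 90 (x) x 140 (y) x 50 mm, walls and floor 4 to 5 mm. Origin: centre of its underside on the desk; place and yaw vary
- foam: bystander: white foam slab 260 x 100 x 45 mm, loose
- strip: bystander: pine strip 300 x 30 x 14 mm, loose
- file: bystander: flat steel file 16 x 200 x 4 mm, loose
- glue: bystander: glue bottle 47 mm across, 148 mm high, loose
- reel: bystander: solder reel 60 mm across, 35 mm high, fixed
- tube: bystander: cardboard tube on end, 68 mm across, 88 mm high, fixed
There are look-alikes about, which are no part of the job. Several things have the shape of the scrap; the one meant has the colours described above.

How it is judged:
On the way, in this order (a step that is already met when the one before it is completed fails the run):
1. the offcut lies in the tray, let go (x of scrap_mid in the frame of tray between -0.05 and 0.05 m and y of scrap_mid in the frame of tray between -0.075 and 0.075 m and height (world z) of scrap_mid below 0.07 m and contact force between the fingers and scrap below 0.05 N and linear speed of scrap below 0.05 m/s), for 0.2 s.
2. the guard has been folded back to its stop and rests there (value of joint guard above 2.3 rad and velocity of joint guard below 0.1 rad/s), for 0.3 s.
3. with the guard open, the start button is kept fully in (at least 6 of its 8 mm) for one second (value of joint guard above 2.2 rad and value of joint start_button above 0.006 m), for 1 s.
At the end, for the whole second after the job is handed in: The offcut lies released and at rest in the tray (its centre within the tray's outline and less than 70 mm above the desk), the guard stays open beyond 2.2 rad, and the button is out again (less than 1.5 mm in) (all of step 1 and value of joint guard above 2.2 rad and value of joint start_button below 0.0015 m); the robot touches nothing.
It fails at once if the start button is pushed with more than 40 N (contact force between anything else and start_button above 40 N).
It fails at once if a bystander is shifted by more than 50 mm (distance of any of foam, strip, file, glue from where it was at the start of the episode above 0.05 m).
It also fails if it takes over 64 s, if anything falls off the work surface, if the arm or the gripper's body presses on something with over 40 N, if the wrist force passes 120 N, or if a joint passes its speed limit or range.

## Working session

There is one attempt and no reset: what is moved stays moved. The work goes in short steps, Python scripts to look and compute and a tool call to move; the robot and the scene stay as the last step left them, time stands still between calls to the robot, and variables do not carry over. Pictures are saved under pics/ and viewed, about 8 in all and at most 12, crops included, and the job is handed in when it is done.

Besides the shell and the picture viewer there is one more tool, called after ">>>" as name(argument=value, ...), one argument or row to a line, values as JSON. drive_tool: Moves the arm, as the interface text tells. Its arguments: {"type":"object","properties":{"rows":{"type":"array","items":{"type":"array"}}},"required":["rows"]}

```bash
ls; mkdir -p pics; cat > h.py <<'E'
import numpy as np, cv2
from scipy.spatial.transform import Rotation as R
from workcell import readout, viewer, ctrl
def cam(n):
    m=viewer.camera_model(n); return m
def rot(m):
    a=np.array(m["attitude"]); 
    return a if a.shape==(3,3) else R.from_quat(a[[1,2,3,0]]).as_matrix()
def ray(m,u,v):
    d=rot(m)@np.linalg.inv(np.array(m["K"]))@np.array([u,v,1.]); return np.array(m["eye"]),d
def onz(m,u,v,z):
    e,d=ray(m,u,v); return e+d*(z-e[2])/d[2]
def proj(m,p):
    c=np.array(m["K"])@rot(m).T@(np.array(p)-np.array(m["eye"])); return c[:2]/c[2]
def tri(m1,p1,m2,p2):
    e1,d1=ray(m1,*p1); e2,d2=ray(m2,*p2)
    s=np.linalg.lstsq(np.c_[d1,-d2],e2-e1,rcond=None)[0]
    a=e1+d1*s[0]; b=e2+d2*s[1]; return (a+b)/2,np.linalg.norm(a-b)
def tool(p):
    s=readout.get_state(); q=np.array(s["ee_rot"]); Rm=R.from_quat(q[[1,2,3,0]]).as_matrix()
    return 1000*Rm.T@(np.array(p)-np.array(s["position"]))
E
python3 - <<'E'
from h import *
for n in("scene","top"):
    cv2.imwrite(f"pics/{n}0.png",viewer.camera(n)); m=cam(n); print(n,m)
print(readout.get_state(), ctrl.pinch_z)
E
```

```text
pics
scene {'K': array([[459.53505531,   0.        , 314.06702917],
       [  0.        , 459.53505531, 194.31334747],
       [  0.        ,   0.        ,   1.        ]]), 'eye': array([-0.20941416,  0.79205093,  0.80742946]), 'attitude': array([ 0.17670765, -0.31445828,  0.82427616, -0.43641632])}
top {'K': array([[396.20933099,   0.        , 325.43614685],
       [  0.        , 396.20933099, 194.86195941],
       [  0.        ,   0.        ,   1.        ]]), 'eye': array([ 0.41937845, -0.00368784,  1.19408585]), 'attitude': array([ 0.01944915, -0.70119524,  0.71248103, -0.01782538])}
{'time_s': 0.1, 'joints': array([ 1.28414359,  0.32175145, -0.07007817,  1.45160258,  0.0226002 ,
        1.37077747, -0.05689723]), 'qvel': array([-2.50574055e-03, -3.30156236e-03, -2.10617330e-03, -2.79318789e-03,
       -1.50610979e-03,  1.12632544e-03, -3.82972332e-05]), 'joint_efforts': array([ 5.02068497e-05, -4.94879222e+01, -3.83880017e-01, -3.15210915e+01,
        1.29384716e-02,  7.41705968e-03,  8.22391166e-05]), 'position': array([ 0.19235877, -0.62036555,  0.23030625]), 'ee_rot': array([-8.57613496e-04,  9.88712471e-01,  1.49822836e-01, -1.78950567e-04]), 'ft_force': array([0.73902888, 0.99905378, 0.39762026]), 'ft_torque': array([ 0.00708301, -0.02075983,  0.01954382]), 'opening': 0.9988766775511548} -0.0187
```

View pics/scene0.png

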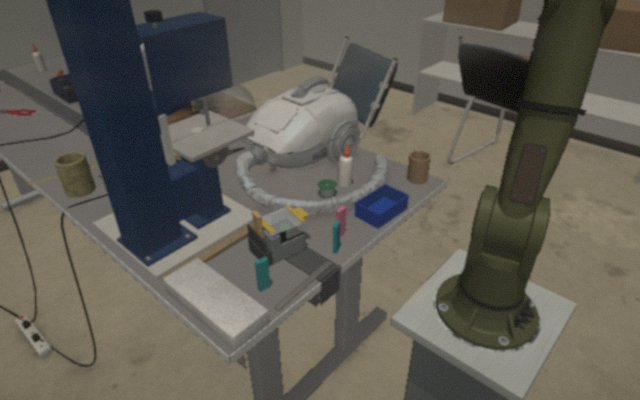

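View pics/top0.png

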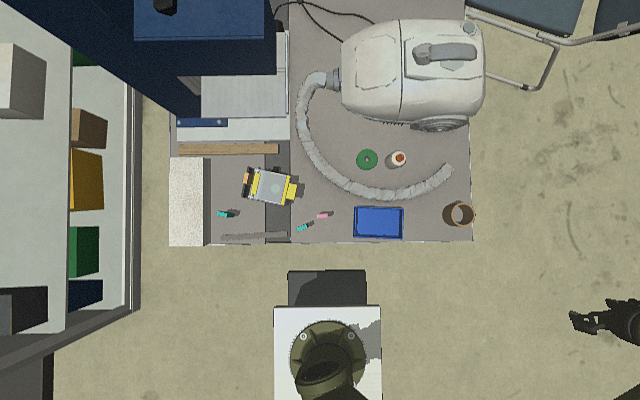

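Top view: station at (268,187) with the yellow lip at (292,190), facing the robot's right. The pine block is behind it at about (247,178), and the blue tray is at (378,222). The look-alikes of the offcut are teal (222,213), teal (303,226) and pink (322,215). The pine-coloured one in the channel fits the description. I'll enlarge it to confirm.

```bash
python3 - <<'E'
from h import *
t=cv2.imread("pics/top0.png"); s=cv2.imread("pics/scene0.png")
a=cv2.resize(t[155:215,230:310],(800,600)[:2],interpolation=cv2.INTER_CUBIC)[:, :]
a=cv2.resize(t[160:210,235:305],(420,300),interpolation=cv2.INTER_CUBIC)
b=cv2.resize(s[195:265,240:320],(342,300),interpolation=cv2.INTER_CUBIC)
cv2.imwrite("pics/crop0.png",np.hstack([a,b]))
# tray mask
h=cv2.cvtColor(t,cv2.COLOR_BGR2HSV)
m=cv2.inRange(h,(105,120,60),(125,255,255)); m[:195]=0;m[250:]=0;m[:,:340]=0;m[:,420:]=0
r=cv2.minAreaRect(cv2.findNonZero(m)); print("tray",r)
c=cam("top"); B=np.array([onz(c,*p,0.05) for p in cv2.boxPoints(r)]); print(B.round(3),B.mean(0))
E
```

```text
tray ((377.98785400390625, 222.2911376953125), (49.290565490722656, 30.97312355041504), 2.385944128036499)
[[ 0.358 -0.078  0.05 ]
 [ 0.447 -0.084  0.05 ]
 [ 0.439 -0.225  0.05 ]
 [ 0.35  -0.219  0.05 ]] [ 0.39833782 -0.15159945  0.05      ]
```

View pics/crop0.png

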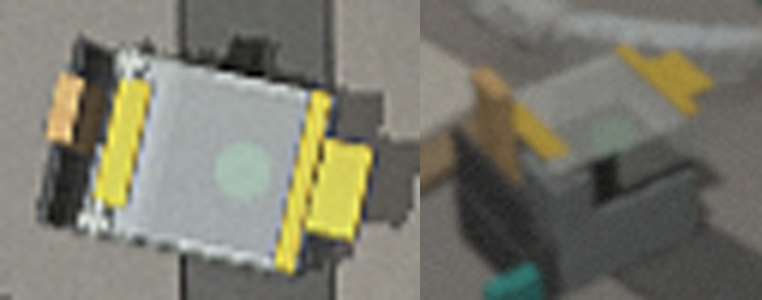

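The crop shows the pine-coloured offcut in the dark channel, with its end face at crop (65,108), i.e. top px (246,178). To its right are the yellow hinge bar, the clear guard with the green button at crop (243,170), and the yellow lip, whose front edge runs from crop (372,147) to (350,238).

```bash
python3 - <<'E'
from h import *
c=cam("top"); f=lambda x,y:(235+x/6-.42,160+y/6-.42)
P=lambda x,y,z: onz(c,*f(x,y),z)
l1,l2=P(372,147,.094),P(350,238,.094); print("lip",l1,l2,(l1+l2)/2, np.linalg.norm(l1-l2))
b1,b2=P(330,95,.098),P(292,272,.098); print("bar",b1,b2)
y=(l1-l2)[:2]; y2=(b1-b2)[:2]; 
print("yaw lip/bar axes",np.degrees(np.arctan2(y[1],y[0])),np.degrees(np.arctan2(y2[1],y2[0])))
print("scraptop",P(65,108,.135)); print("btn",P(243,170,.076))
# subpixel masks
t=cv2.imread("pics/top0.png");h=cv2.cvtColor(t,cv2.COLOR_BGR2HSV)
m=cv2.inRange(h,(22,120,100),(35,255,255));m[:155]=0;m[215:]=0;m[:,:235]=0;m[:,310:]=0
n,_,st,ce=cv2.connectedComponentsWithStats(m);print(st,ce)
for i in range(1,n):
    if st[i,4]>20: print(cv2.minAreaRect(cv2.findNonZero((_==i).astype(np.uint8))))
o=cv2.inRange(h,(5,70,150),(20,255,255));o[:155]=0;o[215:]=0;o[:,:235]=0;o[:,310:]=0
p=cv2.findNonZero(o);print("orange",p.reshape(-1,2).mean(0),cv2.minAreaRect(p)); print(onz(c,*p.reshape(-1,2).mean(0),.135))
E
```

```text
lip [0.50880144 0.07825236 0.094     ] [0.46669494 0.08895391 0.094     ] [0.48774819 0.08360314 0.094     ] 0.0434451415326936
bar [0.53293368 0.09711185 0.098     ] [0.45125761 0.11555268 0.098     ]
yaw lip/bar axes -14.260057966221382 -12.7229191074135
scraptop [0.52517907 0.21235041 0.135     ]
btn [0.50036857 0.14056261 0.076     ]
[[     0      0    640    400 255643]
 [   251    173      9     22    115]
 [   281    175     16     31    242]] [[319.5584663  199.51584045]
 [254.94782609 183.07826087]
 [288.41322314 190.57024793]]
((254.92308044433594, 183.38462829589844), (5.4912519454956055, 21.57277488708496), 11.309932708740234)
((289.2823486328125, 190.72943115234375), (12.148106575012207, 30.58719825744629), 12.52880859375)
orange [245.05  177.775] ((245.173095703125, 177.6346435546875), (4.118439197540283, 11.374736785888672), 11.309932708740234)
[0.52466942 0.2133289  0.135     ]
```

```bash
cat >> h.py <<'E'
def go(x,y,z,yaw,tilt=0):
    """tool y at world angle yaw(deg), tool down, then tilt(deg) about tool y; prints turn,shift"""
    s=readout.get_state(); q=np.array(s["ee_rot"]); Rc=R.from_quat(q[[1,2,3,0]])
    a=np.radians(yaw); ty=np.array([np.cos(a),np.sin(a),0]); tz=np.array([0,0,-1.]); tx=np.cross(ty,tz)
    T=R.from_matrix(np.c_[tx,ty,tz])*R.from_euler('y',tilt,degrees=True)
    print("turn",(Rc.inv()*T).as_rotvec(degrees=True).round(1),"shift",(1000*Rc.inv().apply(np.array([x,y,z])-np.array(s["position"]))).round(0))
E
python3 - <<'E'
from h import *
go(.43,-.25,.33,-13); c=cam("scene"); print(onz(c,165,245,.03),onz(c,200,215,.03), onz(c,250,130,.15))
E
```

```text
turn [ -0.1  -0.  -59.8] shift [ 337. -284.  -99.]
[0.71654897 0.37640717 0.03      ] [0.75672918 0.23532512 0.03      ] [ 0.87102409 -0.06869698  0.15      ]
```

>>> drive_tool(
  rows=[
    [[0,0,-60],[337,-284,-99],1],
    [[0,0,-60],[337,-284,-99],1],
    [[0,0,-60],[337,-284,-99],1],
    [[0,0,-60],[337,-284,-99],1],
    [[0,0,-60],[337,-284,-99],1],
    [[0,0,-60],[337,-284,-99],1],
    [[0,0,-60],[337,-284,-99],1],
    [[0,0,-60],[337,-284,-99],1],
    [[0,0,-60],[337,-284,-99],1],
    [[0,0,-60],[337,-284,-99],1],
  ],
)

```text
time_s: 1.1
position: [0.4348, -0.2423, 0.3321]
ee_rot: [0.001, 0.777, 0.629, 0.002]
ft_force: [-0.1, 0.1, 0.4]
opening: 0.996
```

```bash
python3 - <<'E'
from h import *
go(.524,.214,.25,-13); s=readout.get_state(); print(s["position"],s["joints"],s["time_s"])
E
```

```text
turn [ 0.2 -0.1  1. ] shift [465.  -8.  83.]
[ 0.43481317 -0.24228439  0.33213754] [ 0.94733339 -0.02193463 -0.47821474  1.63946656 -0.01248044  1.51830206
  0.2596683 ] 1.1
```

>>> drive_tool(
  rows=[
    [[0,0,1],[465,-8,83],1],
    [[0,0,1],[465,-8,83],1],
    [[0,0,1],[465,-8,83],1],
    [[0,0,1],[465,-8,83],1],
    [[0,0,1],[465,-8,83],1],
    [[0,0,1],[465,-8,83],1],
    [[0,0,1],[465,-8,83],1],
    [[0,0,1],[465,-8,83],1],
    [[0,0,1],[465,-8,83],1],
    [[0,0,1],[465,-8,83],1],
  ],
)

```text
time_s: 2.1
position: [0.5241, 0.2101, 0.2461]
ee_rot: [-0.002, 0.785, 0.619, 0.0]
ft_force: [-0.5, 0.6, 0.4]
opening: 0.996
```

>>> drive_tool(
  rows=[
    [[0,0,0],[0,0,0],1],
    [[0,0,0],[0,0,0],1],
    [[0,0,0],[0,0,0],1],
  ],
)

```text
time_s: 2.4
position: [0.5256, 0.2035, 0.2471]
ee_rot: [0.001, 0.788, 0.616, -0.0]
ft_force: [-0.1, 0.5, 0.1]
opening: 0.999
```

```bash
python3 - <<'E'
from h import *
s=readout.get_state(); print(s["position"],s["joints"],s["time_s"])
go(.524,.214,.25,-13)
m=cam("wrist"); im=viewer.camera("wrist"); cv2.imwrite("pics/w1.png",im)
import pickle; pickle.dump(m,open("w1.pkl","wb"))
print(m, proj(m,[.524,.214,.135]), proj(m,[.488,.084,.094]))
E
```

```text
[0.52564798 0.20348673 0.24711727] [ 0.40562668  0.23777633 -0.94997283  1.62064677  0.19736274  1.38529183
 -0.81061653] 2.4
turn [ 0.   0.1 -0.9] shift [10. -4. -3.]
{'K': array([[294.56873949,   0.        , 318.7529359 ],
       [  0.        , 294.56873949, 201.72406733],
       [  0.        ,   0.        ,   1.        ]]), 'eye': array([0.54358047, 0.27356488, 0.38896352]), 'attitude': array([ 0.14261763,  0.98234462, -0.11981864, -0.01739977])} [313.46876757 187.88332004] [311.46693088 293.28178143]
```

View pics/w1.png

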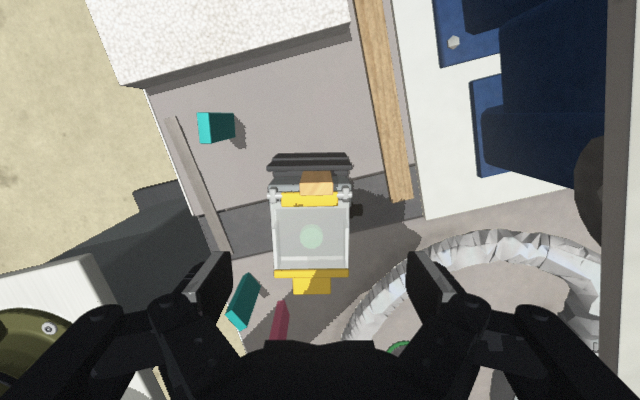

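The wrist view shows the offcut at about (316,182), directly behind the yellow hinge bar. The lip is at (311,285) and the button at (311,236).

```bash
python3 - <<'E'
from h import *; import pickle
m=pickle.load(open("w1.pkl","rb")); im=cv2.imread("pics/w1.png")
print(im[166:200:2,316].tolist())
h=cv2.cvtColor(im,cv2.COLOR_BGR2HSV)
y=cv2.inRange(h,(22,150,100),(35,255,255)); 
y[:255]=0;y[300:]=0;y[:,:260]=0;y[:,360:]=0
p=cv2.findNonZero(y[:, :]).reshape(-1,2)
for r in range(266,298,3):
    q=p[p[:,1]==r,0]; print(r,q.min() if len(q) else 0,q.max() if len(q) else 0,end=' | ')
o=cv2.inRange(h,(5,60,120),(21,255,255));o[:165]=0;o[200:]=0;o[:,:285]=0;o[:,345:]=0
q=cv2.findNonZero(o).reshape(-1,2)
print()
for r in range(168,198,2):
    w=q[q[:,1]==r,0]; print(r,w.min() if len(w) else 0,w.max() if len(w) else 0,end=' | ')
print(); 
for u,v,z in((316,194,.135),(300,189,.135),(333,189,.135),(295,295,.094),(328,293,.094),(274,273,.098),(348,273,.098)): print(u,v,onz(m,u,v,z))
E
```

```text
[[93, 95, 95], [89, 88, 89], [72, 78, 84], [71, 103, 128], [70, 103, 125], [72, 105, 129], [69, 100, 126], [70, 102, 126], [98, 143, 176], [142, 205, 238], [145, 207, 239], [144, 208, 239], [150, 215, 243], [153, 220, 245], [153, 219, 244], [95, 225, 241], [94, 228, 244]]
266 0 0 | 269 329 347 | 272 274 347 | 275 275 348 | 278 293 329 | 281 293 329 | 284 293 329 | 287 293 330 | 290 293 330 | 293 293 329 | 296 0 0 | 
168 0 0 | 170 0 0 | 172 303 329 | 174 302 330 | 176 302 330 | 178 301 331 | 180 301 331 | 182 300 332 | 184 299 333 | 186 299 333 | 188 299 333 | 190 300 333 | 192 299 332 | 194 300 332 | 196 0 0 | 
316 194 [0.52481503 0.20801363 0.135     ]
300 189 [0.5121414  0.21588572 0.135     ]
333 189 [0.54058321 0.20884275 0.135     ]
295 295 [0.469012  0.0863574 0.094    ]
328 293 [0.50655045 0.07979011 0.094     ]
274 273 [0.4547801 0.1216307 0.098    ]
348 273 [0.53450913 0.10188786 0.098     ]
```

```bash
python3 - <<'E'
from h import *
print(readout.get_state()["position"])
go(.5264,.2125,.145,-13.7);go(.5264,.2125,.103,-13.7)
E
```

```text
[0.52572328 0.20343429 0.24731797]
turn [ 0.   0.1 -0.2] shift [  9.  -2. 102.]
turn [ 0.   0.1 -0.2] shift [  9.  -2. 144.]
```

>>> drive_tool(
  rows=[
    [[0,0,0],[9,-2,30],1],
    [[0,0,0],[9,-2,60],1],
    [[0,0,0],[9,-2,90],1],
    [[0,0,0],[9,-2,110],1],
    [[0,0,0],[9,-2,130],1],
    [[0,0,0],[9,-2,144],1],
    [[0,0,0],[9,-2,144],1],
    [[0,0,0],[9,-2,144],1],
  ],
)

```text
time_s: 3.25
position: [0.526, 0.2143, 0.1039]
ee_rot: [0.0, 0.787, 0.617, 0.0]
ft_force: [-0.8, -0.0, 0.5]
opening: 0.999
```

>>> drive_tool(
  rows=[
    [[0,0,0],[0,0,0],0.2],
    [[0,0,0],[0,0,0],0.2],
    [[0,0,0],[0,0,0],0.2],
    [[0,0,0],[0,0,0],0.2],
    [[0,0,0],[0,0,0],0.2],
    [[0,0,0],[0,0,0],0.2],
    [[0,0,0],[0,0,0],0.2],
  ],
)

```text
time_s: 3.95
position: [0.5259, 0.215, 0.1039]
ee_rot: [0.0, 0.787, 0.617, 0.001]
ft_force: [-0.6, -0.2, 5.9]
opening: 0.344
```

>>> drive_tool(
  rows=[
    [[0,0,0],[0,0,-10],0.2],
    [[0,0,0],[0,0,-25],0.2],
    [[0,0,0],[0,0,-45],0.2],
    [[0,0,0],[0,0,-70],0.2],
    [[0,0,0],[0,0,-100],0.2],
    [[0,0,0],[0,0,-140],0.2],
    [[0,0,0],[0,0,-180],0.2],
    [[0,0,0],[0,0,-180],0.2],
    [[0,0,0],[0,0,-180],0.2],
  ],
)

```text
time_s: 4.85
position: [0.5256, 0.2151, 0.2848]
ee_rot: [0.001, 0.787, 0.617, 0.001]
ft_force: [0.6, -0.2, -1.0]
opening: 0.342
```

```bash
python3 - <<'E'
from h import *
s=readout.get_state(); print(s["position"],s["ft_force"],s["opening"],s["joints"])
go(.40,-.152,.284,-93.9+90); go(.40,-.152,.284,-3.9-0)
E
```

```text
[0.52564769 0.21506995 0.28479835] [ 0.62820087 -0.21634303 -1.02906358] 0.3422302997879288 [ 0.39208431  0.23027825 -0.9629113   1.55350734  0.19092611  1.4550707
 -0.82024998]
turn [ 0.1 -0.  -9.9] shift [-386.  -35.    0.]
turn [ 0.1 -0.  -9.9] shift [-386.  -35.    0.]
```

>>> drive_tool(
  rows=[
    [[0,0,-10],[-386,-32,0],0.2],
    [[0,0,-10],[-386,-32,0],0.2],
    [[0,0,-10],[-386,-32,0],0.2],
    [[0,0,-10],[-386,-32,0],0.2],
    [[0,0,-10],[-386,-32,0],0.2],
    [[0,0,-10],[-386,-32,0],0.2],
    [[0,0,-10],[-386,-32,0],0.2],
    [[0,0,-10],[-386,-32,0],0.2],
    [[0,0,-10],[-386,-32,0],0.2],
    [[0,0,-10],[-386,-32,0],0.2],
  ],
)

```text
time_s: 5.85
position: [0.4014, -0.153, 0.2821]
ee_rot: [-0.001, 0.731, 0.682, -0.0]
ft_force: [0.2, 0.3, -0.9]
opening: 0.341
```

```bash
python3 - <<'E'
from h import *
s=readout.get_state(); print(s["position"],s["ft_force"],s["opening"],s["joints"])
go(.403,-.147,.12,-3.9,25);go(.403,-.147,.07,-3.9,25)
E
```

```text
[ 0.40137517 -0.15296768  0.28206893] [ 0.2428555   0.33661933 -0.94276765] 0.341107503503285 [ 0.94152392 -0.17613827 -0.55522899  1.85646356 -0.09448843  1.43847236
  0.33732785]
turn [-0.1 24.9 -0.1] shift [  6.   2. 162.]
turn [-0.1 24.9 -0.1] shift [  6.   2. 212.]
```

>>> drive_tool(
  rows=[
    [[0,8,0],[6,2,30],0.2],
    [[0,16,0],[6,2,70],0.2],
    [[0,25,0],[6,2,110],0.2],
    [[0,25,0],[6,2,140],0.2],
    [[0,25,0],[6,2,162],0.2],
    [[0,25,0],[6,2,162],0.2],
    [[0,25,0],[6,2,162],0.2],
  ],
)

```text
time_s: 6.55
position: [0.4054, -0.1452, 0.1217]
ee_rot: [-0.149, 0.712, 0.668, 0.158]
ft_force: [-0.3, 0.2, -0.1]
opening: 0.337
```

```bash
python3 - <<'E'
from h import *
s=readout.get_state(); print(s["position"],s["ft_force"],s["opening"],s["joints"])
go(.403,-.147,.07,-3.9,25)
E
```

```text
[ 0.40535375 -0.14519261  0.12170169] [-0.33302803  0.18131244 -0.12573043] 0.33663648405146973 [ 0.99831185  0.14283832 -0.43265882  1.98259307 -0.33741377  1.26469992
  0.64076632]
turn [-0.1 -0.1  0.2] shift [-24.  -2.  46.]
```

>>> drive_tool(
  rows=[
    [[0,0,0],[-10,-1,18],0.2],
    [[0,0,0],[-17,-1,32],0.2],
    [[0,0,0],[-24,-2,46],0.2],
    [[0,0,0],[-24,-2,46],0.2],
    [[0,0,0],[-24,-2,46],0.2],
  ],
)

```text
time_s: 7.05
position: [0.4038, -0.1489, 0.071]
ee_rot: [-0.147, 0.712, 0.668, 0.158]
ft_force: [-1.0, 0.2, -0.4]
opening: 0.34
```

```bash
python3 - <<'E'
from h import *
s=readout.get_state(); print(s["position"],s["ft_force"],s["opening"])
t=viewer.camera("top")[170:260,320:440]; sc=viewer.camera("scene")[150:250,320:440]
cv2.imwrite("pics/p1.png",np.hstack([cv2.resize(t,(400,300)),cv2.resize(sc,(360,300))]))
E
```

```text
[ 0.40382326 -0.14885545  0.07097888] [-1.03568259  0.21671527 -0.35596539] 0.3403664873279639
```

View pics/p1.png

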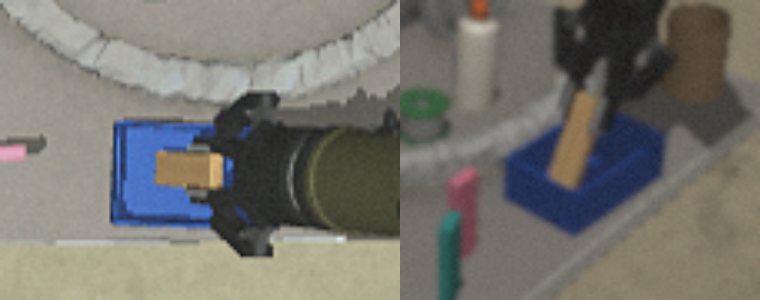

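The offcut is leaning inside the tray, between the walls, so I'll release it.

>>> drive_tool(
  rows=[
    [[0,0,0],[0,0,0],1],
    [[0,0,0],[0,0,0],1],
    [[0,0,0],[0,0,0],1],
    [[0,0,0],[0,0,0],1],
    [[0,0,0],[0,0,0],1],
    [[0,0,0],[25,0,-50],1],
    [[0,0,0],[50,0,-100],1],
    [[0,0,0],[75,0,-150],1],
    [[0,0,0],[100,0,-200],1],
    [[0,0,0],[100,0,-200],1],
  ],
)

```text
time_s: 8.15
position: [0.4044, -0.143, 0.2974]
ee_rot: [-0.145, 0.712, 0.668, 0.158]
ft_force: [1.1, -0.7, 0.3]
opening: 0.999
```

```bash
python3 - <<'E'
from h import *
s=readout.get_state(); print(s["position"],s["ft_force"],s["opening"],s["joints"])
t=viewer.camera("top")[170:260,320:440]; sc=viewer.camera("scene")[150:250,320:440]
cv2.imwrite("pics/p2.png",np.hstack([cv2.resize(t,(400,300)),cv2.resize(sc,(360,300))]))
E
```

```text
[ 0.40439854 -0.14303311  0.29742033] [ 1.05056676 -0.71277831  0.26848355] 0.9986943913716441 [ 1.02065428 -0.01937877 -0.42431183  1.77069552 -0.3805373   1.6116844
  0.56042516]
```

View pics/p2.png

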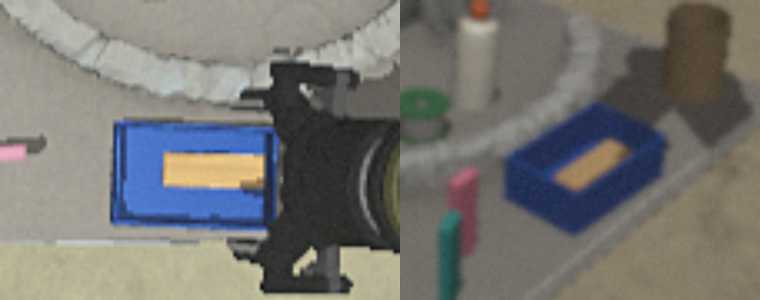

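The offcut lies flat in the tray, at top crop (215,170). Next, the guard: I'll grip the lip across its 44 mm width and carry it round the hinge arc with the tool pointing down.

```bash
python3 - <<'E'
from h import *
go(.4894,.0901,.22,-13.3)
E
```

```text
turn [ -1.7 -24.7   9.5] shift [184.  69. 170.]
```

>>> drive_tool(
  rows=[
    [[-0.5,-8,3],[40,0,-20],1],
    [[-1,-16,6],[70,15,10],1],
    [[-1.7,-24.7,9.5],[184,69,170],1],
    [[-1.7,-24.7,9.5],[184,69,170],1],
    [[-1.7,-24.7,9.5],[184,69,170],1],
    [[-1.7,-24.7,9.5],[184,69,170],1],
    [[-1.7,-24.7,9.5],[184,69,170],1],
    [[-1.7,-24.7,9.5],[184,69,170],1],
    [[-1.7,-24.7,9.5],[184,69,170],1],
    [[-1.7,-24.7,9.5],[184,69,170],1],
  ],
)

```text
time_s: 9.25
position: [0.4878, 0.0891, 0.2168]
ee_rot: [-0.004, 0.785, 0.619, -0.001]
ft_force: [0.1, -0.2, 0.2]
opening: 0.999
```

```bash
python3 - <<'E'
from h import *
s=readout.get_state(); print(s["position"],s["ft_force"],s["joints"],s["time_s"])
m=cam("wrist"); im=viewer.camera("wrist"); cv2.imwrite("pics/w2.png",im)
h=cv2.cvtColor(im,cv2.COLOR_BGR2HSV); y=cv2.inRange(h,(22,150,100),(35,255,255))
n,l,st,ce=cv2.connectedComponentsWithStats(y)
for i in range(1,n):
    if st[i,4]>100:
        r=cv2.minAreaRect(cv2.findNonZero((l==i).astype(np.uint8))); print(st[i],r)
print(proj(m,[.4878,.0833,.094]))
go(.4894,.0901,.13,-13.3);go(.4894,.0901,.0825,-13.3)
E
```

```text
[0.4877591  0.08909462 0.21679581] [ 0.07107986 -0.22697403  0.22472124] [ 0.72416033  0.05888333 -0.97362444  1.81284648  0.0447459   1.30063947
 -0.49609641] 9.25
[286  68  70  13 157] ((321.26495361328125, 78.79833984375), (10.705395698547363, 70.02875518798828), 80.94210815429688)
[ 275  168   92   35 1638] ((320.5, 185.0), (34.0, 91.0), 90.0)
[320.55163311 201.71919195]
turn [-0.4 -0.2 -0.2] shift [ 1.  2. 87.]
turn [-0.4 -0.2 -0.2] shift [  1.   2. 134.]
```

View pics/w2.png

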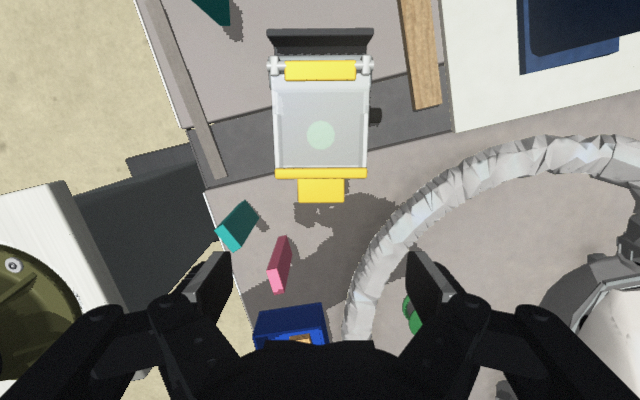

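The wrist view shows the lip's front edge at row 202, centred on column 320.5. That matches the prediction (320.6, 201.7), and the view is square with the station. A teal look-alike at (237,225) may be near the opened left finger, so I'll check that clearance.

```bash
python3 - <<'E'
from h import *
m=cam("wrist"); im=cv2.imread("pics/w2.png"); h=cv2.cvtColor(im,cv2.COLOR_BGR2HSV)
for nm,lo,hi in(("teal",(80,120,40),(95,255,255)),("pink",(160,80,60),(178,255,255))):
    y=cv2.inRange(h,lo,hi); y[:190]=0
    n,l,st,ce=cv2.connectedComponentsWithStats(y)
    for i in range(1,n):
        if st[i,4]>80:
            c=max(cv2.findContours((l==i).astype(np.uint8),0,2)[0],key=len); a=cv2.approxPolyDP(c,3,True).reshape(-1,2)
            for p in a: print(nm,p,onz(m,*p,0).round(3)[:2],onz(m,*p,.09).round(3)[:2])
E
```

```text
teal [245 201] [0.388 0.08 ] [0.418 0.099]
teal [214 230] [0.337 0.051] [0.379 0.078]
teal [232 251] [0.35  0.017] [0.389 0.053]
teal [241 246] [0.364 0.021] [0.4   0.056]
teal [257 218] [0.397 0.054] [0.424 0.08 ]
teal [247 204] [0.39  0.075] [0.419 0.096]
teal [243 205] [0.384 0.075] [0.415 0.096]
pink [286 236] [0.426 0.021] [0.446 0.056]
pink [278 238] [0.415 0.021] [0.438 0.056]
pink [266 270] [ 0.387 -0.021] [0.417 0.024]
pink [274 294] [ 0.387 -0.059] [ 0.417 -0.005]
pink [282 293] [ 0.398 -0.06 ] [ 0.425 -0.005]
pink [291 257] [ 0.425 -0.01 ] [0.445 0.033]
```

>>> drive_tool(
  rows=[
    [[0,0,0],[1,2,30],1],
    [[0,0,0],[1,2,60],1],
    [[0,0,0],[1,2,90],1],
    [[0,0,0],[1,2,115],1],
    [[0,0,0],[1,2,134],1],
    [[0,0,0],[1,2,134],1],
    [[0,0,0],[1,2,134],1],
  ],
)

```text
time_s: 10.0
position: [0.4894, 0.0912, 0.0833]
ee_rot: [-0.004, 0.785, 0.62, -0.001]
ft_force: [0.3, 0.2, 0.6]
opening: 1.0
```

>>> drive_tool(
  rows=[
    [[0,0,0],[0,0,0],0.35],
    [[0,0,0],[0,0,0],0.35],
    [[0,0,0],[0,0,0],0.35],
    [[0,0,0],[0,0,0],0.35],
    [[0,0,0],[0,0,0],0.35],
    [[0,0,0],[0,0,0],0.35],
    [[0,0,0],[0,0,0],0.35],
  ],
)

```text
time_s: 10.7
position: [0.4894, 0.0919, 0.084]
ee_rot: [-0.003, 0.784, 0.62, -0.001]
ft_force: [-2.4, -1.0, 8.2]
opening: 0.49
```

>>> drive_tool(
  rows=[
    [[0,0,0],[1,0,-10],0.35],
    [[0,0,0],[2,0,-19],0.35],
    [[0,0,0],[4,0,-29],0.35],
    [[0,0,0],[7,0,-38],0.35],
    [[0,0,0],[10,0,-47],0.35],
    [[0,0,0],[15,0,-55],0.35],
    [[0,0,0],[20,0,-63],0.35],
    [[0,0,0],[26,0,-71],0.35],
    [[0,0,0],[26,0,-71],0.35],
  ],
)

```text
time_s: 11.6
position: [0.4957, 0.1194, 0.1547]
ee_rot: [-0.004, 0.784, 0.621, 0.001]
ft_force: [2.6, 4.3, -8.5]
opening: 0.488
```

```bash
python3 - <<'E'
from h import *
s=readout.get_state(); print(s["position"],s["ft_force"],s["opening"],s["joints"])
sc=viewer.camera("scene")[160:280,220:380]
w=viewer.camera("wrist")
cv2.imwrite("pics/g1.png",np.hstack([cv2.resize(sc,(400,300)),cv2.resize(w,(400,300))]))
E
```

```text
[0.49566957 0.1193708  0.15473685] [ 2.63705967  4.34499004 -8.51313071] 0.4877774550081292 [ 0.63678406  0.17864252 -0.99161863  1.86382049  0.15210941  1.18502529
 -0.6357413 ]
```

View pics/g1.png

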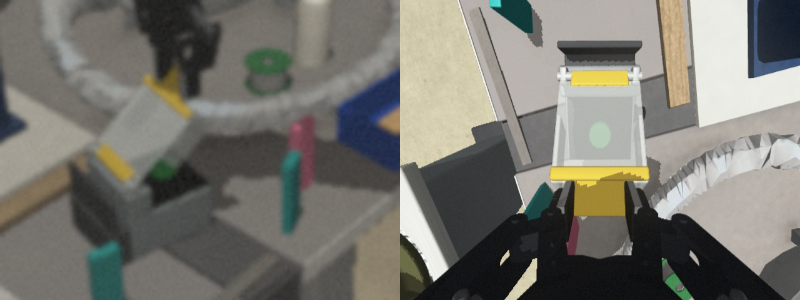

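The guard follows the grip: it is about 40° up, the lip is held, and the forces are small. I'll continue the arc.

>>> drive_tool(
  rows=[
    [[0,0,0],[7,0,-7],0.35],
    [[0,0,0],[14,0,-14],0.35],
    [[0,0,0],[21,0,-19],0.35],
    [[0,0,0],[29,0,-25],0.35],
    [[0,0,0],[38,0,-29],0.35],
    [[0,0,0],[47,0,-33],0.35],
    [[0,0,0],[56,0,-35],0.35],
    [[0,0,0],[65,0,-38],0.35],
    [[0,0,0],[75,0,-39],0.35],
    [[0,0,0],[84,0,-39],0.35],
  ],
)

```text
time_s: 12.7
position: [0.5179, 0.1992, 0.1943]
ee_rot: [-0.002, 0.785, 0.62, 0.002]
ft_force: [2.4, 0.0, 0.4]
opening: 0.363
```

>>> drive_tool(
  rows=[
    [[0,0,0],[10,0,0],0.35],
    [[0,0,0],[19,0,2],0.35],
    [[0,0,0],[28,0,4],0.35],
    [[0,0,0],[38,0,7],0.35],
    [[0,0,0],[46,0,10],0.35],
    [[0,0,0],[55,0,15],0.35],
    [[0,0,0],[63,0,20],0.35],
    [[0,0,0],[71,0,26],0.35],
    [[0,0,0],[71,0,26],0.35],
  ],
)

```text
time_s: 13.6
position: [0.5305, 0.2688, 0.1662]
ee_rot: [-0.005, 0.784, 0.621, -0.001]
ft_force: [1.1, 0.5, -0.0]
opening: 0.347
```

```bash
python3 - <<'E'
from h import *
s=readout.get_state(); print(s["position"],s["ft_force"],s["opening"],s["joints"])
sc=viewer.camera("scene")[160:280,220:380]
w=viewer.camera("wrist")
cv2.imwrite("pics/g2.png",np.hstack([cv2.resize(sc,(400,300)),cv2.resize(w,(400,300))]))
E
```

```text
[0.53052603 0.26880813 0.1661535 ] [ 1.06038183  0.46893395 -0.00720496] 0.34722905787820446 [ 0.27786914  0.40698868 -0.97920068  1.64857852  0.34072901  1.27701986
 -0.99561033]
```

View pics/g2.png

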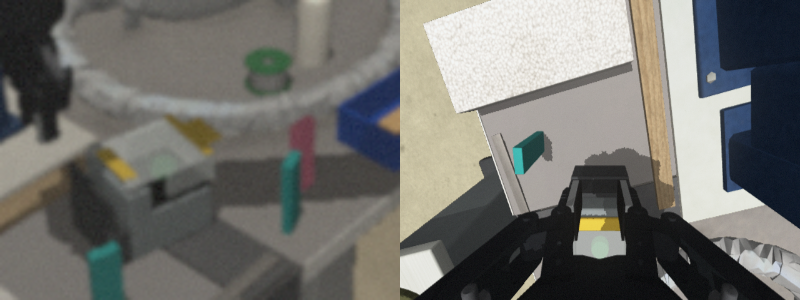

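The lip slipped out late in the arc and the guard fell shut. The grip was only with the pad tips, because the pads swing back when partly open. I'll retry with a grip 7 mm deeper and tilt the tool along with the guard.

```bash
python3 - <<'E'
from h import *
go(.4892,.0905,.17,-13.3)
# arc table in tool frame (start tilt 0): r=110,d=15
for th in list(range(0,131,5)):
    t=np.radians(th); ph=np.radians(-35*th/125); d=15;r=110
    print(th,round(np.degrees(ph),1), round(r*(1-np.cos(t))+d*np.sin(ph)), round(-r*np.sin(t)+d*(np.cos(ph)-1)))
E
```

```text
turn [-0.4 -0.2 -0. ] shift [-182.   -0.   -4.]
0 0.0 0 0
5 -1.4 0 -10
10 -2.8 1 -19
15 -4.2 3 -29
20 -5.6 5 -38
25 -7.0 8 -47
30 -8.4 13 -55
35 -9.8 17 -63
40 -11.2 23 -71
45 -12.6 29 -78
50 -14.0 36 -85
55 -15.4 43 -91
60 -16.8 51 -96
65 -18.2 59 -100
70 -19.6 67 -104
75 -21.0 76 -107
80 -22.4 85 -109
85 -23.8 94 -111
90 -25.2 104 -111
95 -26.6 113 -111
100 -28.0 122 -110
105 -29.4 131 -108
110 -30.8 140 -105
115 -32.2 148 -102
120 -33.6 157 -98
125 -35.0 164 -93
130 -36.4 172 -87
```

>>> drive_tool(
  rows=[
    [[0,0,0],[-45,0,-10],1],
    [[0,0,0],[-90,0,-10],1],
    [[0,0,0],[-135,0,-10],1],
    [[0,0,0],[-182,0,-4],1],
    [[0,0,0],[-182,0,-4],1],
    [[0,0,0],[-182,0,-4],1],
    [[0,0,0],[-182,0,-4],1],
  ],
)

```text
time_s: 14.4
position: [0.4896, 0.0915, 0.1712]
ee_rot: [-0.004, 0.784, 0.621, -0.0]
ft_force: [0.1, 1.0, 0.1]
opening: 0.998
```

```bash
python3 - <<'E'
from h import *
s=readout.get_state(); print(s["position"],s["opening"],s["time_s"])
go(.4893,.0905,.076,-13.3)
E
```

```text
[0.48960301 0.09150855 0.17117509] 0.9977518724990948 14.4
turn [-0.4 -0.2  0. ] shift [-1.  1. 95.]
```

>>> drive_tool(
  rows=[
    [[0,0,0],[-1,1,30],1],
    [[0,0,0],[-1,1,60],1],
    [[0,0,0],[-1,1,80],1],
    [[0,0,0],[-1,1,95],1],
    [[0,0,0],[-1,1,95],1],
    [[0,0,0],[-1,1,95],1],
  ],
)

```text
time_s: 15.0
position: [0.4899, 0.0911, 0.0762]
ee_rot: [-0.004, 0.784, 0.621, -0.0]
ft_force: [-0.3, -0.5, 0.8]
opening: 1.0
```

>>> drive_tool(
  rows=[
    [[0,0,0],[0,0,0],0.35],
    [[0,0,0],[0,0,0],0.35],
    [[0,0,0],[0,0,0],0.35],
    [[0,0,0],[0,0,0],0.35],
    [[0,0,0],[0,0,0],0.35],
    [[0,0,0],[0,0,0],0.35],
    [[0,0,0],[0,0,0],0.35],
  ],
)

```text
time_s: 15.7
position: [0.4889, 0.09, 0.0768]
ee_rot: [-0.004, 0.784, 0.62, -0.002]
ft_force: [-5.3, -0.5, 9.7]
opening: 0.495
```

>>> drive_tool(
  rows=[
    [[0,-1.4,0],[0,0,-10],0.35],
    [[0,-2.8,0],[1,0,-19],0.35],
    [[0,-4.2,0],[3,0,-29],0.35],
    [[0,-5.6,0],[5,0,-38],0.35],
    [[0,-7,0],[8,0,-47],0.35],
    [[0,-8.4,0],[13,0,-55],0.35],
    [[0,-9.8,0],[17,0,-63],0.35],
    [[0,-11.2,0],[23,0,-71],0.35],
    [[0,-11.2,0],[23,0,-71],0.35],
    [[0,-11.2,0],[23,0,-71],0.35],
  ],
)

```text
time_s: 16.7
position: [0.4937, 0.1108, 0.1458]
ee_rot: [0.056, 0.781, 0.618, -0.079]
ft_force: [-5.4, -2.2, -3.2]
opening: 0.496
```

```bash
python3 - <<'E'
from h import *
s=readout.get_state(); print(s["position"],s["ft_force"],s["opening"],s["joints"])
# remaining table in current tool frame (tilt -11.2)
a=np.radians(-11.2); c=np.array([23,-71.]) ; d=15;r=110
for th in range(45,131,5):
    t=np.radians(th); p=-35*th/125; ph=np.radians(p)
    v=np.array([r*(1-np.cos(t))+d*np.sin(ph), -r*np.sin(t)+d*(np.cos(ph)-1)])-c
    print(th,round(p+11.2,1), round(v@[np.cos(a),-np.sin(a)]), round(v@[np.sin(a),np.cos(a)]))
E
```

```text
[0.49369511 0.11084067 0.14576507] [-5.44610826 -2.15356738 -3.23884701] 0.4964836381393746 [ 0.46238438  0.28854909 -0.9636924   1.80810159  0.38482601  1.32832847
 -0.85396282]
45 -1.4 4 -8
50 -2.8 10 -16
55 -4.2 16 -23
60 -5.6 22 -30
65 -7.0 29 -36
70 -8.4 37 -41
75 -9.8 45 -46
80 -11.2 54 -50
85 -12.6 62 -53
90 -14.0 71 -55
95 -15.4 80 -57
100 -16.8 90 -58
105 -18.2 99 -57
110 -19.6 108 -57
115 -21.0 117 -55
120 -22.4 126 -52
125 -23.8 135 -49
130 -25.2 143 -45
```

>>> drive_tool(
  rows=[
    [[0,-1.4,0],[4,0,-8],0.35],
    [[0,-2.8,0],[10,0,-16],0.35],
    [[0,-4.2,0],[16,0,-23],0.35],
    [[0,-5.6,0],[22,0,-30],0.35],
    [[0,-7,0],[29,0,-36],0.35],
    [[0,-8.4,0],[37,0,-41],0.35],
    [[0,-8.4,0],[37,0,-41],0.35],
  ],
)

```text
time_s: 17.4
position: [0.5035, 0.1528, 0.181]
ee_rot: [0.102, 0.773, 0.611, -0.138]
ft_force: [-9.8, -6.3, 6.5]
opening: 0.491
```

```bash
python3 - <<'E'
from h import *
s=readout.get_state(); print(s["position"],s["ft_force"],s["opening"],s["joints"])
a=np.radians(-19.6); d=15;r=110; c=np.array([r*(1-np.cos(np.radians(70)))+d*np.sin(a), -r*np.sin(np.radians(70))+d*(np.cos(a)-1)])
for th in range(75,131,5):
    t=np.radians(th); p=-35*th/125; ph=np.radians(p)
    v=np.array([r*(1-np.cos(t))+d*np.sin(ph), -r*np.sin(t)+d*(np.cos(ph)-1)])-c
    print(th,round(p+19.6,1), round(v@[np.cos(a),-np.sin(a)]), round(v@[np.sin(a),np.cos(a)]))
E
```

```text
[0.50350193 0.15277132 0.18103577] [-9.81337072 -6.30515243  6.52599005] 0.49107887053412363 [ 0.23907282  0.40625639 -0.93566922  1.64804028  0.51678986  1.56098973
 -1.02441569]
75 -1.4 7 -6
80 -2.8 15 -11
85 -4.2 23 -15
90 -5.6 32 -19
95 -7.0 41 -22
100 -8.4 50 -24
105 -9.8 59 -25
110 -11.2 68 -26
115 -12.6 77 -25
120 -14.0 86 -24
125 -15.4 95 -22
130 -16.8 104 -19
```

>>> drive_tool(
  rows=[
    [[0,-1.4,0],[7,0,-6],0.35],
    [[0,-2.8,0],[15,0,-11],0.35],
    [[0,-4.2,0],[23,0,-15],0.35],
    [[0,-5.6,0],[32,0,-19],0.35],
    [[0,-7,0],[41,0,-22],0.35],
    [[0,-7,0],[41,0,-22],0.35],
  ],
)

```text
time_s: 18.0
position: [0.5149, 0.2015, 0.1877]
ee_rot: [0.138, 0.763, 0.605, -0.182]
ft_force: [-7.5, -0.6, 4.4]
opening: 0.49
```

```bash
python3 - <<'E'
from h import *
s=readout.get_state(); print(s["position"],s["ft_force"],s["opening"],s["joints"])
E
```

```text
[0.51487656 0.2014949  0.18772472] [-7.45634788 -0.59599489  4.39257467] 0.49035564203762577 [ 0.03564784  0.54049022 -0.89095865  1.50381011  0.61164551  1.72440065
 -1.14135154]
```

>>> drive_tool(
  rows=[
    [[0,-1,0],[9,0,-3],0.35],
    [[0,-2,0],[18,0,-5],0.35],
    [[0,-3,0],[26,0,-7],0.35],
    [[0,-4,0],[36,0,-7],0.35],
    [[0,-4,0],[45,0,-7],0.35],
    [[0,-4,0],[54,0,-6],0.35],
    [[0,-4,0],[60,0,-4],0.35],
    [[0,-4,0],[60,0,-4],0.35],
    [[0,-4,0],[60,0,-4],0.35],
  ],
)

```text
time_s: 18.9
position: [0.5274, 0.2557, 0.1657]
ee_rot: [0.158, 0.756, 0.6, -0.207]
ft_force: [-6.7, 3.6, 8.3]
opening: 0.477
```

```bash
python3 - <<'E'
from h import *
s=readout.get_state(); print(s["position"],s["ft_force"],s["opening"],s["joints"])
sc=viewer.camera("scene")[160:280,200:360]
w=viewer.camera("wrist")
cv2.imwrite("pics/g3.png",np.hstack([cv2.resize(sc,(400,300)),cv2.resize(w,(400,300))]))
E
```

```text
[0.52738137 0.2556602  0.16568444] [-6.72693645  3.57373592  8.28430493] 0.4772504347637119 [-0.12945173  0.67897826 -0.84530446  1.3746417   0.67639528  1.810872
 -1.22311752]
```

View pics/g3.png

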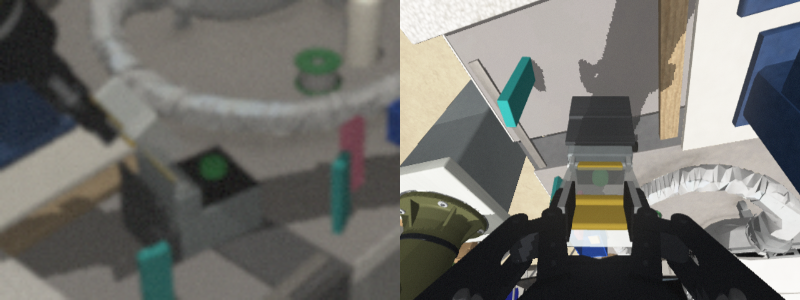

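The lip is still held and the guard is at about 127° (2.2 rad), past its tipping point. I'll push it a little further, open the jaws and back off along the lip.

>>> drive_tool(
  rows=[
    [[0,0,0],[4,0,0],0.35],
    [[0,0,0],[8,0,1],0.35],
    [[0,0,0],[8,0,1],1],
    [[0,0,0],[8,0,1],1],
    [[0,0,0],[8,0,1],1],
    [[0,0,0],[8,0,1],1],
    [[0,0,0],[8,0,1],1],
  ],
)

```text
time_s: 19.7
position: [0.5307, 0.2595, 0.159]
ee_rot: [0.16, 0.757, 0.599, -0.208]
ft_force: [0.3, -0.5, 0.2]
opening: 1.005
```

>>> drive_tool(
  rows=[
    [[0,0,0],[0,0,-20],1],
    [[0,0,0],[0,0,-50],1],
    [[0,0,0],[0,0,-80],1],
    [[0,0,0],[0,0,-80],1],
    [[0,0,0],[0,0,-80],1],
  ],
)

```text
time_s: 20.2
position: [0.5402, 0.2996, 0.228]
ee_rot: [0.16, 0.756, 0.6, -0.207]
ft_force: [-0.3, -0.6, -0.0]
opening: 0.999
```

```bash
python3 - <<'E'
from h import *
s=readout.get_state(); print(s["position"],s["ft_force"],s["opening"],s["joints"],s["time_s"])
sc=viewer.camera("scene")[160:280,200:360]
w=viewer.camera("wrist")
cv2.imwrite("pics/g4.png",np.hstack([cv2.resize(sc,(400,300)),cv2.resize(w,(400,300))]))
E
```

```text
[0.54018547 0.29955202 0.22803021] [-0.34259046 -0.64212206 -0.02725224] 0.998746757866279 [-0.22843902  0.70841994 -0.83977374  1.1875776   0.6867474   1.95191946
 -1.20380975] 20.2
```

View pics/g4.png

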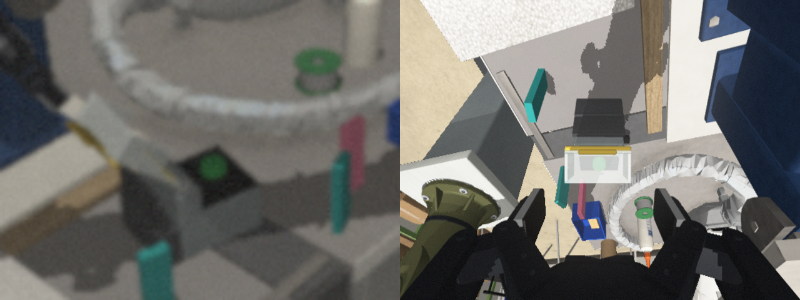

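The guard is resting open past vertical and the green button is exposed. I'll go up and over to above the button, closing the fingers and levelling the tool on the way. First I'll refine the button's position by colour in two views.

```bash
python3 - <<'E'
from h import *
go(.5402,.2996,.31,-13.3);go(.5018,.1427,.25,-13.3)
E
```

```text
turn [-0.5 30.5  0.1] shift [-41.  -1. -72.]
turn [-0.5 30.5  0.1] shift [-150.   -2.   61.]
```

>>> drive_tool(
  rows=[
    [[0,6,0],[-20,-1,-36],0],
    [[0,12,0],[-41,-1,-72],0],
    [[0,20,0],[-41,-1,-72],0],
    [[0,28,0],[-60,-1,-50],0],
    [[-0.5,30.5,0],[-90,-1,-20],0],
    [[-0.5,30.5,0],[-120,-2,20],0],
    [[-0.5,30.5,0],[-150,-2,61],0],
    [[-0.5,30.5,0],[-150,-2,61],0],
    [[-0.5,30.5,0],[-150,-2,61],0],
    [[-0.5,30.5,0],[-150,-2,61],0],
  ],
)

```text
time_s: 21.3
position: [0.5015, 0.1444, 0.2515]
ee_rot: [-0.0, 0.784, 0.621, 0.001]
ft_force: [0.2, 0.6, 0.6]
opening: -0.0
```

>>> drive_tool(
  rows=[
    [[0,0,0],[0,0,0],0],
    [[0,0,0],[0,0,0],0],
    [[0,0,0],[0,0,0],0],
  ],
)

```text
time_s: 21.6
position: [0.5015, 0.1452, 0.2516]
ee_rot: [-0.0, 0.783, 0.622, 0.001]
ft_force: [-0.0, -0.2, 0.3]
opening: -0.004
```

```bash
python3 - <<'E'
from h import *
s=readout.get_state(); print(s["position"],s["ft_force"],s["opening"],s["time_s"])
P={}
for n in("scene","wrist","top"):
    m=cam(n); im=viewer.camera(n); cv2.imwrite(f"pics/b_{n}.png",im); h=cv2.cvtColor(im,cv2.COLOR_BGR2HSV)
    y=cv2.inRange(h,(50,80,40),(80,255,255)); g=proj(m,[.5018,.1427,.074]); print(n,"pred",g)
    k,l,st,ce=cv2.connectedComponentsWithStats(y)
    for i in range(1,k):
        if st[i,4]>8 and np.hypot(*(ce[i]-g))<40: print(st[i],ce[i],onz(m,*ce[i],.074)); P[n]=(m,ce[i])
if "scene" in P and "wrist" in P: print(tri(*P["scene"],*P["wrist"]))
go(.5018,.1427,.09,-13.3)
E
```

```text
[0.50147436 0.14519904 0.25158752] [-0.01066489 -0.24826563  0.34809931] -0.003984482888580298 21.6
scene pred [284.71378401 223.50917612]
[279 221  13  11 109] [284.80733945 225.99082569] [0.49405636 0.15001571 0.074     ]
wrist pred [318.8577374  184.80151946]
[307 172  25  26 511] [318.73385519 184.59882583] [0.50171804 0.14295606 0.074     ]
top pred [274.41309288 187.47122654]
[271 183   9  11  80] [275.0375 187.95  ] [0.50041121 0.14094209 0.074     ]
(array([0.5017616 , 0.14184525, 0.06566969]), np.float64(0.0017446033789472824))
turn [ 0.1 -0.1  0.2] shift [ -2.   1. 161.]
```

Position confirmed: the wrist and triangulated views put the button at (0.502, 0.142). I'll descend and find the cap by touch.

>>> drive_tool(
  rows=[
    [[0,0,0],[-2,1,40],0],
    [[0,0,0],[-2,1,80],0],
    [[0,0,0],[-2,1,120],0],
    [[0,0,0],[-2,1,150],0],
    [[0,0,0],[-2,1,165],0],
    [[0,0,0],[-2,1,165],0],
    [[0,0,0],[-2,1,165],0],
  ],
)

```text
time_s: 22.45
position: [0.5031, 0.1422, 0.0875]
ee_rot: [0.0, 0.784, 0.621, 0.002]
ft_force: [0.0, 0.1, 1.2]
opening: 0.0
```

>>> drive_tool(
  rows=[
    [[0,0,0],[0,0,2],0],
    [[0,0,0],[0,0,4],0],
    [[0,0,0],[0,0,6],0],
    [[0,0,0],[0,0,6],0],
  ],
)

```text
time_s: 22.85
position: [0.5023, 0.1415, 0.0805]
ee_rot: [0.0, 0.784, 0.621, 0.001]
ft_force: [-0.2, -0.6, -0.4]
opening: -0.001
```

>>> drive_tool(
  rows=[
    [[0,0,0],[0,0,1],0],
    [[0,0,0],[0,0,2],0],
    [[0,0,0],[0,0,3],0],
    [[0,0,0],[0,0,3],0],
    [[0,0,0],[0,0,3],0],
  ],
)

```text
time_s: 23.35
position: [0.5022, 0.1417, 0.0773]
ee_rot: [-0.0, 0.784, 0.621, 0.001]
ft_force: [0.3, -0.2, -0.9]
opening: -0.001
```

>>> drive_tool(
  rows=[
    [[0,0,0],[0,0,1],0],
    [[0,0,0],[0,0,2],0],
    [[0,0,0],[0,0,3],0],
    [[0,0,0],[0,0,3],0],
    [[0,0,0],[0,0,3],0],
  ],
)

```text
time_s: 23.85
position: [0.5022, 0.1416, 0.0743]
ee_rot: [-0.0, 0.784, 0.621, 0.001]
ft_force: [0.5, -0.3, 0.1]
opening: 0.001
```

>>> drive_tool(
  rows=[
    [[0,0,0],[0,0,1],0],
    [[0,0,0],[0,0,2],0],
    [[0,0,0],[0,0,3],0],
    [[0,0,0],[0,0,3],0],
    [[0,0,0],[0,0,3],0],
  ],
)

```text
time_s: 24.35
position: [0.5023, 0.1416, 0.0715]
ee_rot: [-0.0, 0.784, 0.621, 0.001]
ft_force: [-0.2, -0.6, 3.0]
opening: 0.001
```

>>> drive_tool(
  rows=[
    [[0,0,0],[0,0,1],0],
    [[0,0,0],[0,0,2],0],
    [[0,0,0],[0,0,3],0],
    [[0,0,0],[0,0,3],0],
    [[0,0,0],[0,0,3],0],
  ],
)

```text
time_s: 24.85
position: [0.5023, 0.1417, 0.0685]
ee_rot: [-0.0, 0.784, 0.621, 0.001]
ft_force: [-2.2, -0.4, 4.7]
opening: 0.001
```

Contact was at about z = 0.072, so fully in is near 0.064.

>>> drive_tool(
  rows=[
    [[0,0,0],[0,0,1],0],
    [[0,0,0],[0,0,2],0],
    [[0,0,0],[0,0,3],0],
    [[0,0,0],[0,0,4],0],
    [[0,0,0],[0,0,4],0],
  ],
)

```text
time_s: 25.35
position: [0.5024, 0.1417, 0.0647]
ee_rot: [0.0, 0.784, 0.621, 0.001]
ft_force: [-2.8, -2.0, 7.3]
opening: -0.001
```

>>> drive_tool(
  rows=[
    [[0,0,0],[0,0,0.5],0],
    [[0,0,0],[0,0,1],0],
    [[0,0,0],[0,0,1],0],
  ],
)

```text
time_s: 25.65
position: [0.5024, 0.1417, 0.0645]
ee_rot: [0.0, 0.784, 0.621, 0.001]
ft_force: [-4.3, -1.9, 14.4]
opening: 0.002
```

It has bottomed out: 14 N, and z no longer moves. I'll hold for 2 s, then let go and rise.

>>> drive_tool(
  rows=[
    [[0,0,0],[0,0,0],0],
    [[0,0,0],[0,0,0],0],
    [[0,0,0],[0,0,0],0],
    [[0,0,0],[0,0,0],0],
    [[0,0,0],[0,0,0],0],
    [[0,0,0],[0,0,0],0],
    [[0,0,0],[0,0,0],0],
    [[0,0,0],[0,0,0],0],
    [[0,0,0],[0,0,0],0],
    [[0,0,0],[0,0,0],0],
  ],
)

```text
time_s: 26.65
position: [0.5024, 0.1417, 0.0645]
ee_rot: [0.0, 0.784, 0.621, 0.001]
ft_force: [-4.4, -2.0, 13.4]
opening: -0.002
```

>>> drive_tool(
  rows=[
    [[0,0,0],[0,0,0],0],
    [[0,0,0],[0,0,0],0],
    [[0,0,0],[0,0,0],0],
    [[0,0,0],[0,0,0],0],
    [[0,0,0],[0,0,0],0],
    [[0,0,0],[0,0,0],0],
    [[0,0,0],[0,0,0],0],
  ],
)

```text
time_s: 27.35
position: [0.5024, 0.1417, 0.0645]
ee_rot: [0.0, 0.784, 0.621, 0.001]
ft_force: [-3.9, -1.6, 13.6]
opening: -0.003
```

>>> drive_tool(
  rows=[
    [[0,0,0],[0,0,-5],0],
    [[0,0,0],[0,0,-15],0],
    [[0,0,0],[0,0,-40],0],
    [[0,0,0],[0,0,-80],0],
    [[0,0,0],[0,0,-120],0],
    [[0,0,0],[0,0,-160],0],
    [[0,0,0],[0,0,-190],0],
    [[0,0,0],[-40,0,-190],0],
    [[0,0,0],[-80,0,-190],0],
    [[0,0,0],[-80,0,-190],0],
  ],
)

```text
time_s: 28.35
position: [0.4831, 0.057, 0.2528]
ee_rot: [0.001, 0.787, 0.617, -0.001]
ft_force: [0.1, -0.4, 0.1]
opening: -0.004
```

```bash
python3 - <<'E'
from h import *
s=readout.get_state(); print(s["position"],s["ft_force"],s["time_s"])
t=viewer.camera("top")[140:250,160:480]; sc=viewer.camera("scene")[150:300,200:440]
cv2.imwrite("pics/end.png",np.vstack([cv2.resize(t,(640,220)),cv2.resize(sc,(576,360),interpolation=cv2.INTER_CUBIC)[:, :].copy() if 0 else cv2.copyMakeBorder(cv2.resize(sc,(576,360)),0,0,0,64,0)]))
E
```

```text
[0.48305529 0.05700273 0.25283294] [ 0.1443716  -0.43024027  0.09427371] 28.35
```

View pics/end.png

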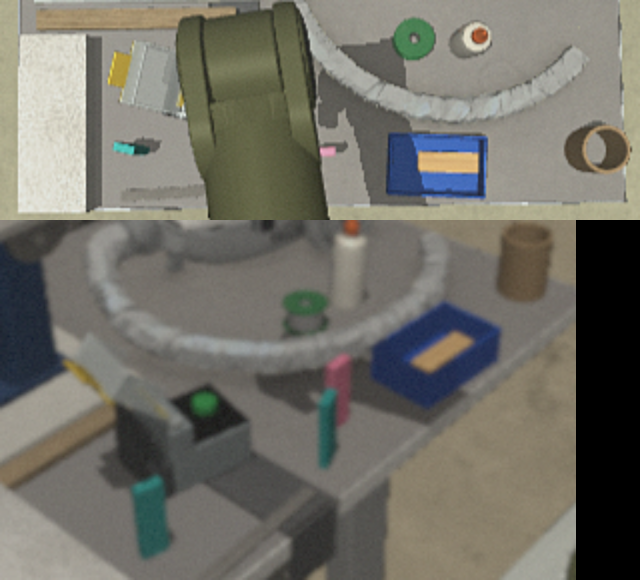

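The guard is open on its stop, the offcut lies in the tray, the button is out, and everything else stands where it was. I'm handing the job in.

```bash
python3 -c "
from workcell import ctrl
print(ctrl.job_done())"
```

```text
the job is handed in; nothing more can be done
None
```

I handed the job in at about 28 s of the 64 s allowed; the hand-in reports no verdict.

- **Offcut:** I pulled it straight up out of the channel and released it in the blue tray. The last pictures show it lying flat there.
- **Guard:** the first try failed. The lip slipped out of the jaws near upright and the guard fell shut. On the second try I gripped about 7 mm deeper and tilted the tool with the guard. I let go at about 2.2 rad and it fell back and stayed open. I had no reading of the guard angle, so its resting on the stop is judged from the pictures.
- **Button:** I found the cap top by touch at about 72 mm above the desk. I pressed it in until it bottomed, about 7.5–8 mm by the tool height. I held it there for about 2 s at roughly 14 N and then let go.
- **Last checks:** the final views show the offcut in the tray, the guard open and the button out. The bystanders visible there look unmoved, though the arm hides part of the top view. The wrist force is near zero, with the tool clear at 0.25 m.
- **Disagreement:** the scene camera alone put the button about 10 mm off from the wrist and top views. The wrist view and the triangulated point agreed, so I used those.

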